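# Nest a putter weight blank and hold the telescoping centre marker out over it

### The job

First put the round brass weight blank flat into the round nest of the marking fixture, right down on its floor. Then push the green release button fully down and pull the telescoping centre marker by its orange grip past its first click stop, all the way out to the second stop, and finish while still holding it fully out there with the gripper (a spring pulls it back). Leave the square blank, the jar and the screwdriver where they are.

Things in the scene. Friction and masses are not known exactly. Their poses are not given: they have to be found in the camera images.
- fixture: fixed marking fixture: grey base plate 100 (x) x 340 (y) x 22 mm high; origin at its underside's centre, z up. The telescope lies along y, axis 85 mm above the bench, and pulls out to +y. Blue release housing 50 x 70 mm, top at 105 mm, at y = -130 mm; a tube and collar (33 mm diameter) run from it to y = -25 mm. Nests in the plate: square at y = +70, round at y = +140 mm
- round_nest (a point): centre of the floor of the round nest: a black-floored round pocket 40 mm in diameter and 8 mm deep in the top of the base plate, floor 14 mm above the bench, plate top 22 mm above the bench; its axes are those of the fixture. It lies right under the marker's point when that is at the second stop
- square_nest (a point): centre of the floor of the square nest: a black-floored pocket 40 x 40 mm, 8 mm deep, 70 mm from the round nest; stays empty
- round_blank_center (a point): centre (half-way up) of the loose round brass blank: a plain disc 36 mm in diameter, 16 mm thick, lying flat on the bench, about 0.1 to 0.2 kg; z is its axis
- square_blank_center (a point): centre of the loose square brass blank, 36 x 36 x 16 mm, lying flat on the bench; a bystander. It and the round blank lie to the left and right of the fixture, either way round
- button_top (a point): centre of the top face of the green release button, a vertical round button 26 mm in diameter that stands 12 mm above the blue housing; the point moves down with it
- release (a joint): travel of the release button in m: 0 up, 0.007 fully down. It takes about 4 N to push and stays down by itself; from about 0.005 on it frees the telescope, short of that the telescope is locked shut
- grip: orange upright grip on the telescope's outer end: 34 (x) x 18 (y, the pull) x 50 mm high, origin at its centre 122 mm above the bench, axes the fixture's; on a grey block with top at 98 mm; marking point below, tip at 47 mm. Its y from the fixture's origin is the extension: 0 shut, first stop a click at 70 mm (7 to 10 N to pass), second stop hard end at 140 mm. A spring pulls back with 3 to 5 N
- jar: green glass jar with black cap, 56 mm in diameter, 75 mm high, origin at the centre of its underside; a bystander beyond the fixture
- driver_grip (a point): grip point of a screwdriver with a red handle lying on the bench between the robot and the fixture; a bystander
Mind the look-alikes: they are no part of the job. What is shaped like the part that bears round_blank_center but grey or white is not meant.

How it is judged:
By the outcome, as a careful person would: the job done as asked, in the order asked, and still so for the second after the job is handed in, while the arm keeps its last pose, push and grip.
It also fails if it takes over 67 s, if anything falls off the work surface, if the arm or the gripper's body presses on something with over 40 N, if the wrist force passes 120 N, or if a joint passes its speed limit or range.

### The arm

A 7-joint arm with a two-finger parallel gripper is mounted at the origin on the work surface. World frame = base frame: x ahead of the robot, y to its left, z up, the work surface at z = 0. Lengths are in m, angles in rad, forces in N, time in s.
With the tool pointing down it reaches from about 0.4 to 0.85 m from the base axis. Payload 4.5 kg.
Tool frame: the origin (TCP) lies at the very end of the fingers, on their centre line; the grasp point (between the pads) lies 19 mm behind it; z points along the fingers, x is the direction in which the jaws open and shut, and the axes are right-handed (so a half turn about z gives the same grasp; the last joint's range is limited). The gripper opens to 88 mm and grips with 3 to 60 N. Pads are 18 mm wide; open, the fingers measure 123 mm over their backs; the gripper's body (75 mm by 187 mm) begins 45 mm behind the grasp point.
Start: joints at [-1.208, 0.689, -0.195, 1.565, 0.157, 0.902, -0.215], TCP at [0.202, 0.592, 0.206] pointing down, gripper open.
Joint ranges: [-3.01, 3.01], [-0.46, 2.08], [-1.47, 1.51], [0.13, 2.56], [-1, 4.14], [0.04, 2.09], [-2.66, 2.66]. Speed limits (rad/s): [2.57, 2.57, 3.14, 3.14, 3.14, 3.14, 3.14].

### API

Orientations are given as a unit quaternion [x, y, z, w].
In Python, from plant import * gives the robot as it stands.
- The arm moves only by the tool apply_moves, never from a script. Its argument "series" is a list of rows, each an object of numbers: "x", "y", "z": the shift along the tool's x, y, z in units of 80 cm (1.0 is 80 cm); "wx", "wy", "wz": the turn, a rotation vector about the tool's x, y, z in units of pi rad (1.0 is pi rad); "fingers": the opening, from -1 (shut) to 1 (fully open), so that 0 is half open. In form: [{"x": .., "y": .., "z": .., "wx": .., "wy": .., "wz": .., "fingers": ..}, ...]. A call has 1 to 8 rows; each row shifts and turns the pose as measured when the row begins, along the tool's axes as they then stand; what a row does not reach is not made up. A row lasts 1/8 s, in which the tool goes at most 62.5 mm and 10.7 degrees, less where a joint would pass 70% of its speed; a pose out of reach is approached as far as the arm can. A call with a number of a shift or a turn outside -1 to 1 is refused whole. A call with a gripper value outside its range is refused whole. The fingers move at their own pace and stop on an object; "force" is the grip in N (left out, the last holds). Time passes only in rows, so rows that do not move let the fingers close. It gives the time, the measured TCP pose, the force and the opening at its end, in the units of the state.
- get_state(): the state, without advancing time (a new reading comes with each control period).
- snapshot(name): name is "scene" or "top"; returns (picture, depth): 384x512x3 uint8, red, green, blue; 384x512 float32, m along the optical axis (not along the pixel's ray), 0 where there is no reading.
- camera_model(name): a dict with "camera_matrix" (3x3 intrinsics, pixels), "dist_coeffs" ([k1, k2, p1, p2, k3] as OpenCV has them; the pictures are not rectified), "world_from_camera" (4x4, takes a point from camera to world coordinates). Camera axes: x right, y up, looking along -z (the intrinsics and any distortion apply to the point x, -y, -z); pixel columns grow to the right and rows downward; lengths in m; the calibration is good to about 2 mm. A picture is of the moment at which its call begins. camera_model takes no time and is no camera call.
- finish_job(): hands the job in, once; it reports no verdict.
The state is a dict: "clock": time; "q": joint angles; "qd": joint speeds; "joint_torque": joint torques, N m; "tool_pos": TCP position; "eef_rot": TCP orientation; "contact_force": force on the tool from outside, world axes, zero at the start; "moment": the same for the moment, N m; "opening": opening from 0.0 (shut) to 1.0 (fully open).
Only numpy, scipy, OpenCV 4.12 (cv2) and the standard library are available. Lean on these libraries where they do the work, as an engineer would, in place of code of your own. Each camera call takes 0.05 s, during which the arm holds its last target. There are 200 camera calls.

## Working session

There is one attempt and no reset: what is moved stays moved. The work goes in short steps, Python scripts to look and compute and a tool call to move; the robot and the scene stay as the last step left them, time stands still between calls to the robot, and variables do not carry over. Pictures are saved under pics/ and viewed, about 8 in all and at most 12, crops included, and the job is handed in when it is done.

Besides the shell and the picture viewer there is one more tool, called after "Emit:" as name(argument=value, ...), one argument or row to a line, values as JSON. apply_moves: Moves the arm, as the interface text tells. Its arguments: {"type":"object","properties":{"series":{"type":"array","items":{"type":"object","properties":{"x":{"type":"number"},"y":{"type":"number"},"z":{"type":"number"},"wx":{"type":"number"},"wy":{"type":"number"},"wz":{"type":"number"},"fingers":{"type":"number"}}}},"force":{"type":"number"}},"required":["series"]}

```bash
mkdir -p pics; ls; cat > h.py <<'E'
from plant import *
import numpy as np, cv2
def ray(name,u,v):
    c=camera_model(name); K=np.array(c["camera_matrix"],float); D=np.array(c["dist_coeffs"],float); T=np.array(c["world_from_camera"])
    p=cv2.undistortPoints(np.array([[[u,v]]],float),K,D)[0,0]
    return T[:3,3], T[:3,:3]@np.array([p[0],-p[1],-1.0])
def onz(name,u,v,z):
    o,d=ray(name,u,v); return o+d*(z-o[2])/d[2]
def save(name,f):
    a,d=snapshot(name); cv2.imwrite("pics/"+f+".png",a[:,:,::-1]); np.save("pics/"+f+".npy",a); np.save("pics/"+f+"_d.npy",d); return a,d
def proj(name,P):
    c=camera_model(name); K=np.array(c["camera_matrix"],float); D=np.array(c["dist_coeffs"],float); T=np.linalg.inv(np.array(c["world_from_camera"]))
    q=T[:3,:3]@np.array(P,float)+T[:3,3]
    return cv2.projectPoints(np.array([[q[0],-q[1],-q[2]]]),np.zeros(3),np.zeros(3),K,D)[0].ravel()
E
python3 - <<'E'
from h import *
for n in("scene","top"):
    save(n,n+"0"); c=camera_model(n); print(n,np.round(c["world_from_camera"],3).tolist(),np.round(c["camera_matrix"],1).tolist(),c["dist_coeffs"])
a=np.hstack([cv2.imread("pics/scene0.png"),cv2.imread("pics/top0.png")])
print(get_state())
E
```

```text
pics
scene [[0.754, -0.471, 0.458, 1.103], [0.657, 0.545, -0.521, -0.602], [-0.004, 0.694, 0.72, 0.917], [0.0, 0.0, 0.0, 1.0]] [[407.4, 0.0, 253.6], [0.0, 407.4, 191.1], [0.0, 0.0, 1.0]] [-0.11896354  0.          0.          0.          0.        ]
top [[-0.004, 0.997, -0.075, 0.516], [-1.0, -0.005, -0.016, -0.019], [-0.017, 0.075, 0.997, 1.13], [0.0, 0.0, 0.0, 1.0]] [[424.7, 0.0, 261.4], [0.0, 424.7, 190.7], [0.0, 0.0, 1.0]] [-0.04348977  0.          0.          0.          0.        ]
{'clock': 0.1, 'q': array([-1.20822398,  0.68987873, -0.19451209,  1.56624021,  0.15733634,
        0.90251374, -0.21512159]), 'qd': array([ 0.00128344, -0.0017311 , -0.00084985, -0.00233503, -0.00103675,
        0.00077971, -0.00265615]), 'joint_torque': array([-2.60053326e-03, -5.28507793e+01, -1.27128571e+00, -1.53837955e+01,
       -5.25306934e-02,  2.00238384e-03,  3.70522514e-05]), 'tool_pos': array([0.20165984, 0.59091445, 0.20560339]), 'eef_rot': array([ 8.13269074e-01,  5.81887220e-01, -6.20415268e-04,  5.40849702e-04]), 'contact_force': array([-0.03083863,  0.46749183, -0.13117612]), 'moment': array([-0.00152488, -0.00347848,  0.00838301]), 'opening': 1.0006136971490798}
```

View pics/top0.png

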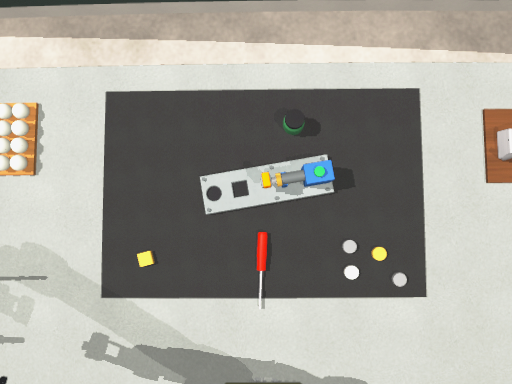

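View pics/scene0.png

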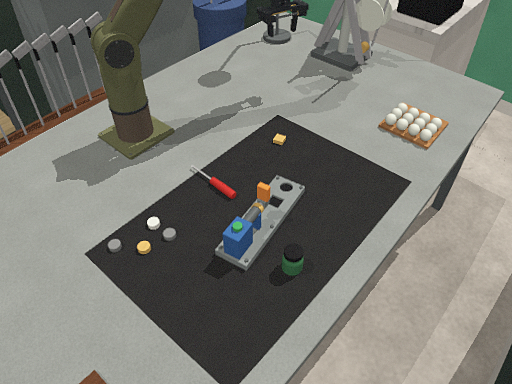

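```bash
python3 - <<'E'
from h import *
def comp(name,roi,lo,hi):
    a=np.load(f"pics/{name}0.npy"); h=cv2.cvtColor(a,cv2.COLOR_RGB2HSV)
    m=cv2.inRange(h,np.array(lo),np.array(hi)); k=np.zeros_like(m); x0,y0,x1,y1=roi; k[y0:y1,x0:x1]=1
    m=m*k; n,l,s,c=cv2.connectedComponentsWithStats(m); i=1+np.argmax(s[1:,4]); return c[i],s[i]
Y=([18,120,120],[35,255,255]);G=([60,120,60],[85,255,255]);B=([0,0,0],[180,255,50]);O=([8,150,120],[22,255,255])
for lab,name,roi,r,z in [("blank","top",(365,240,395,268),Y,.014),("blank","scene",(130,235,155,258),([15,100,120],[35,255,255]),.012),
 ("button","top",(308,162,332,182),G,.117),("button","scene",(228,218,248,235),G,.117),
 ("rnest","top",(204,184,224,203),B,.018),("snest","top",(230,179,250,198),B,.018),("rnest","scene",(276,178,298,196),B,.018),
 ("grip","top",(255,165,274,192),([8,150,120],[30,255,255]),.147)]:
    try:
        c,s=comp(name,roi,*r); print(lab,name,np.round(c,1),s,np.round(onz(name,*c,z),4))
    except Exception as e: print(lab,name,e)
# depth heights
d=np.load("pics/top0_d.npy")
a=cv2.imread("pics/top0.png"); 
b=cv2.resize(a[145:290,195:335],None,fx=3,fy=3,interpolation=2); e=cv2.resize(a[235:290,335:410],None,fx=5,fy=5,interpolation=2)
H=np.zeros((435,420+375,3),np.uint8); H[:435,:420]=b; H[:275,420:]=e; cv2.imwrite("pics/crop0.png",H)
E
```

```text
blank top [378.9 253.3] [371 247  16  14 180] [ 0.4345 -0.3057  0.014 ]
blank scene [143.5 246.9] [137 241  14  13 151] [ 0.4377 -0.3067  0.012 ]
button top [319.  171.1] [314 166  11  11  95] [ 0.6383 -0.1402  0.117 ]
button scene [237.1 226.3] [233 222  10  10  81] [ 0.6435 -0.1435  0.117 ]
rnest top attempt to get argmax of an empty sequence
snest top attempt to get argmax of an empty sequence
rnest scene [285.6 187.1] [280 184  12   7  63] [0.5946 0.126  0.018 ]
grip top [265.9 179.6] [262 172   9  16 114] [ 0.6155 -0.0131  0.147 ]
```

View pics/crop0.png

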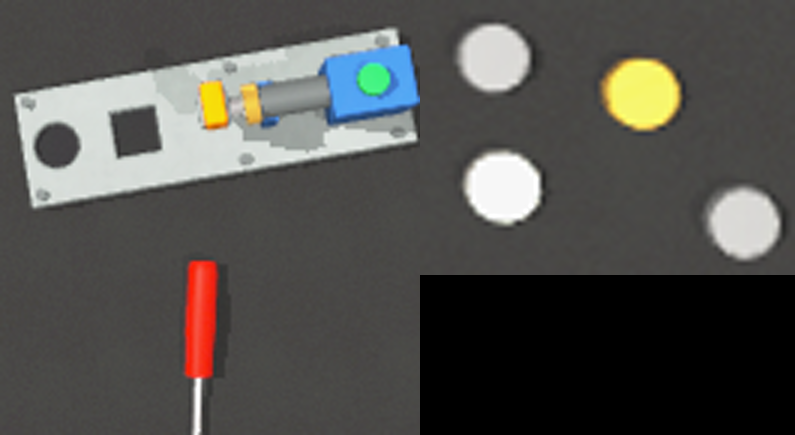

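Candidates: brass disc (379,253), grey discs (350,246) and (400,280), white disc (351,272), brass square (146,259). The crop confirms the brass round one at (379,253). Next: fixture pose and the first route.

```bash
cat >> h.py <<'E'
def plan(wps,rot=None,step=.06):
    """wps: list of (x,y,z,jaw_deg); prints rows, tool kept vertical, from the present pose"""
    from scipy.spatial.transform import Rotation as R
    s=get_state(); p=np.array(s["tool_pos"]); r=R.from_quat(s["eef_rot"]); rows=[]
    for x,y,z,ang in wps:
        c,sn=np.cos(np.radians(ang)),np.sin(np.radians(ang))
        tgt=R.from_matrix(np.array([[c,sn,0],[sn,-c,0],[0,0,-1]]).T)
        for _ in range(60):
            d=np.array([x,y,z])-p; w=(r.inv()*tgt).as_rotvec()
            n=np.linalg.norm(d); a=np.linalg.norm(w)
            if n<4e-4 and a<4e-3: break
            k=max(n/step,a/np.radians(10.5),1); k=np.ceil(k)
            d/=k; w/=k
            t=r.inv().apply(d)/.8; v=w/np.pi
            rows.append(dict(zip(("x","y","z","wx","wy","wz"),np.round(np.r_[t,v],4).tolist())))
            p=p+d; r=r*R.from_rotvec(w)
    for q in rows: print({k:v for k,v in q.items() if abs(v)>3e-4})
    return rows
E
python3 - <<'E'
from h import *
a=np.load("pics/top0.npy"); g=cv2.cvtColor(a,cv2.COLOR_RGB2GRAY)
for roi in [(204,183,225,204),(229,178,251,199)]:
    x0,y0,x1,y1=roi; m=(g[y0:y1,x0:x1]<130).astype(np.uint8); n,l,s,c=cv2.connectedComponentsWithStats(m); i=1+np.argmax(s[1:,4]); print(s[i],c[i]+[x0,y0],onz("top",*(c[i]+[x0,y0]),.019))
plan([(.45,.15,.2,9.4),(.435,-.306,.15,9.4)])
E
```

```text
[  2   3  16  15 180] [213.49444444 193.12777778] [0.59359258 0.12555925 0.019     ]
[  3   2  17  18 229] [239.84279476 188.47161572] [0.60548815 0.05621353 0.019     ]
{'x': -0.0468, 'y': 0.0524, 'z': 0.0009, 'wz': 0.0381}
{'x': -0.0402, 'y': 0.0576, 'z': 0.0009, 'wz': 0.0381}
{'x': -0.0331, 'y': 0.062, 'z': 0.0008, 'wz': 0.0381}
{'x': -0.0254, 'y': 0.0655, 'z': 0.0008, 'wz': 0.0381}
{'x': -0.0174, 'y': 0.0681, 'z': 0.0008, 'wz': 0.0381}
{'x': -0.0091, 'y': 0.0697, 'z': 0.0008, 'wz': 0.0381}
{'x': -0.0007, 'y': 0.0703, 'z': 0.0008, 'wz': 0.0381}
{'x': 0.0077, 'y': 0.0699, 'z': 0.0008, 'wz': 0.0381}
{'x': 0.016, 'y': 0.0684, 'z': 0.0008, 'wz': 0.0381}
{'x': -0.0139, 'y': 0.0699, 'z': 0.0078}
{'x': -0.0139, 'y': 0.0699, 'z': 0.0078}
{'x': -0.0139, 'y': 0.0699, 'z': 0.0078}
{'x': -0.0139, 'y': 0.0699, 'z': 0.0078}
{'x': -0.0139, 'y': 0.0699, 'z': 0.0078}
{'x': -0.0139, 'y': 0.0699, 'z': 0.0078}
{'x': -0.0139, 'y': 0.0699, 'z': 0.0078}
{'x': -0.0139, 'y': 0.0699, 'z': 0.0078}
```

Emit:
apply_moves(
  series=[
    {"x": -0.047, "y": 0.052, "z": 0.001, "wz": 0.038, "fingers": 0.25},
    {"x": -0.04, "y": 0.058, "z": 0.001, "wz": 0.038, "fingers": 0.25},
    {"x": -0.033, "y": 0.062, "z": 0.001, "wz": 0.038, "fingers": 0.25},
    {"x": -0.025, "y": 0.065, "z": 0.001, "wz": 0.038, "fingers": 0.25},
    {"x": -0.017, "y": 0.068, "z": 0.001, "wz": 0.038, "fingers": 0.25},
    {"x": -0.009, "y": 0.07, "z": 0.001, "wz": 0.038, "fingers": 0.25},
    {"x": -0.001, "y": 0.07, "z": 0.001, "wz": 0.038, "fingers": 0.25},
    {"x": 0.008, "y": 0.07, "z": 0.001, "wz": 0.038, "fingers": 0.25},
  ],
)

```text
schema error: expected keys x, y, z, wx, wy, wz, fingers
```

Emit:
apply_moves(
  series=[
    {"x": 0.016, "y": 0.068, "z": 0.001, "wz": 0.038, "fingers": 0.25},
    {"x": -0.014, "y": 0.07, "z": 0.006, "fingers": 0.25},
    {"x": -0.014, "y": 0.07, "z": 0.006, "fingers": 0.25},
    {"x": -0.014, "y": 0.07, "z": 0.006, "fingers": 0.25},
    {"x": -0.014, "y": 0.07, "z": 0.006, "fingers": 0.25},
    {"x": -0.014, "y": 0.07, "z": 0.006, "fingers": 0.25},
    {"x": -0.014, "y": 0.07, "z": 0.006, "fingers": 0.25},
    {"x": -0.014, "y": 0.07, "z": 0.006, "fingers": 0.25},
  ],
)

```text
schema error: expected keys x, y, z, wx, wy, wz, fingers
```

```bash
python3 - <<'E'
from h import *
s=get_state(); print(s["tool_pos"],s["q"],s["opening"])
plan([(.436,-.306,.08,9.6)])
E
```

```text
[0.20165984 0.59091445 0.20560339] [-1.20822398  0.68987873 -0.19451209  1.56624021  0.15733634  0.90251374
 -0.21512159] 1.0006136971490798
{'x': -0.0604, 'y': 0.0399, 'z': 0.0099, 'wz': 0.0214}
{'x': -0.0576, 'y': 0.0439, 'z': 0.0099, 'wz': 0.0214}
{'x': -0.0545, 'y': 0.0477, 'z': 0.0099, 'wz': 0.0214}
{'x': -0.0512, 'y': 0.0512, 'z': 0.0099, 'wz': 0.0214}
{'x': -0.0476, 'y': 0.0545, 'z': 0.0099, 'wz': 0.0214}
{'x': -0.0439, 'y': 0.0576, 'z': 0.0099, 'wz': 0.0214}
{'x': -0.0399, 'y': 0.0604, 'z': 0.0099, 'wz': 0.0214}
{'x': -0.0358, 'y': 0.063, 'z': 0.0099, 'wz': 0.0214}
{'x': -0.0314, 'y': 0.0652, 'z': 0.0099, 'wz': 0.0214}
{'x': -0.027, 'y': 0.0672, 'z': 0.0099, 'wz': 0.0214}
{'x': -0.0224, 'y': 0.0689, 'z': 0.0098, 'wz': 0.0214}
{'x': -0.0178, 'y': 0.0702, 'z': 0.0098, 'wz': 0.0214}
{'x': -0.013, 'y': 0.0712, 'z': 0.0098, 'wz': 0.0214}
{'x': -0.0082, 'y': 0.072, 'z': 0.0098, 'wz': 0.0214}
{'x': -0.0034, 'y': 0.0723, 'z': 0.0098, 'wz': 0.0214}
{'x': 0.0015, 'y': 0.0724, 'z': 0.0098, 'wz': 0.0214}
```

All keys are needed in each row.

Emit:
apply_moves(
  series=[
    {"x": -0.047, "y": 0.052, "z": 0.001, "wx": 0, "wy": 0, "wz": 0.038, "fingers": 0.25},
    {"x": -0.04, "y": 0.058, "z": 0.001, "wx": 0, "wy": 0, "wz": 0.038, "fingers": 0.25},
    {"x": -0.033, "y": 0.062, "z": 0.001, "wx": 0, "wy": 0, "wz": 0.038, "fingers": 0.25},
    {"x": -0.025, "y": 0.065, "z": 0.001, "wx": 0, "wy": 0, "wz": 0.038, "fingers": 0.25},
    {"x": -0.017, "y": 0.068, "z": 0.001, "wx": 0, "wy": 0, "wz": 0.038, "fingers": 0.25},
    {"x": -0.009, "y": 0.07, "z": 0.001, "wx": 0, "wy": 0, "wz": 0.038, "fingers": 0.25},
    {"x": -0.001, "y": 0.07, "z": 0.001, "wx": 0, "wy": 0, "wz": 0.038, "fingers": 0.25},
    {"x": 0.008, "y": 0.07, "z": 0.001, "wx": 0, "wy": 0, "wz": 0.038, "fingers": 0.25},
  ],
)

```text
clock: 1.1
tool_pos: [0.4216, 0.1904, 0.1962]
eef_rot: [0.991, 0.132, -0.002, -0.0]
contact_force: [0.8, 0.1, -0.6]
opening: 0.623
```

Emit:
apply_moves(
  series=[
    {"x": 0.016, "y": 0.068, "z": 0.001, "wx": 0, "wy": 0, "wz": 0.038, "fingers": 0.25},
    {"x": -0.014, "y": 0.07, "z": 0.006, "wx": 0, "wy": 0, "wz": 0, "fingers": 0.25},
    {"x": -0.014, "y": 0.07, "z": 0.006, "wx": 0, "wy": 0, "wz": 0, "fingers": 0.25},
    {"x": -0.014, "y": 0.07, "z": 0.006, "wx": 0, "wy": 0, "wz": 0, "fingers": 0.25},
    {"x": -0.014, "y": 0.07, "z": 0.006, "wx": 0, "wy": 0, "wz": 0, "fingers": 0.25},
    {"x": -0.014, "y": 0.07, "z": 0.006, "wx": 0, "wy": 0, "wz": 0, "fingers": 0.25},
    {"x": -0.014, "y": 0.07, "z": 0.006, "wx": 0, "wy": 0, "wz": 0, "fingers": 0.25},
    {"x": -0.014, "y": 0.07, "z": 0.006, "wx": 0, "wy": 0, "wz": 0, "fingers": 0.25},
  ],
)

```text
clock: 2.1
tool_pos: [0.4282, -0.2714, 0.1595]
eef_rot: [0.997, 0.071, 0.0, -0.001]
contact_force: [0.8, 0.6, -0.2]
opening: 0.624
```

```bash
python3 - <<'E'
from h import *
s=get_state(); print(s["clock"],s["tool_pos"],s["q"],s["opening"])
plan([(.436,-.306,.08,9.6)])
E
```

```text
2.1 [ 0.42818417 -0.27139018  0.15945633] [ 0.50668416  0.60635522 -0.04985176  1.97130079  0.04942469  0.56525267
  0.56666899] 0.6235857285035762
{'x': 0.0017, 'y': 0.0222, 'z': 0.0496, 'wz': -0.004}
{'x': 0.0015, 'y': 0.0222, 'z': 0.0496, 'wz': -0.004}
```

Emit:
apply_moves(
  series=[
    {"x": 0.002, "y": 0.022, "z": 0.05, "wx": 0, "wy": 0, "wz": -0.004, "fingers": 0.25},
    {"x": 0.002, "y": 0.022, "z": 0.05, "wx": 0, "wy": 0, "wz": -0.004, "fingers": 0.25},
    {"x": 0, "y": 0, "z": 0, "wx": 0, "wy": 0, "wz": 0, "fingers": 0.25},
  ],
)

```text
clock: 2.48
tool_pos: [0.435, -0.3136, 0.0771]
eef_rot: [0.997, 0.079, 0.001, 0.001]
contact_force: [-0.5, -0.3, 0.6]
opening: 0.624
```

```bash
python3 - <<'E'
from h import *
plan([(.436,-.306,.0095,9.6)])
a,d=save("scene","s1"); cv2.imwrite("pics/s1c.png",cv2.resize(cv2.imread("pics/s1.png")[180:280,80:200],None,fx=5,fy=5,interpolation=2))
E
```

```text
{'x': 0.0013, 'y': -0.0047, 'z': 0.0422, 'wz': -0.0016}
{'x': 0.0013, 'y': -0.0047, 'z': 0.0422, 'wz': -0.0016}
```

View pics/s1c.png

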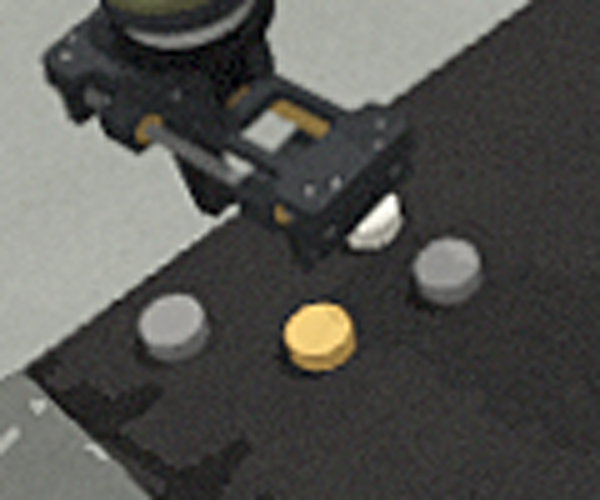

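The brass disc (crop 320,337) lies free below the open fingers, which clear the grey and white discs. Descending.

Emit:
apply_moves(
  series=[
    {"x": 0.001, "y": -0.005, "z": 0.042, "wx": 0, "wy": 0, "wz": -0.0015, "fingers": 0.25},
    {"x": 0.001, "y": -0.005, "z": 0.035, "wx": 0, "wy": 0, "wz": -0.0015, "fingers": 0.25},
    {"x": 0, "y": 0, "z": 0, "wx": 0, "wy": 0, "wz": 0, "fingers": 0.25},
  ],
)

```text
clock: 2.9
tool_pos: [0.4403, -0.3025, 0.0212]
eef_rot: [0.996, 0.086, 0.005, 0.002]
contact_force: [-0.2, 0.2, -0.3]
opening: 0.625
```

```bash
python3 - <<'E'
from h import *
print(get_state()["tool_pos"]);plan([(.436,-.306,.0095,9.6)])
E
```

```text
[ 0.44030636 -0.30254054  0.02115425]
{'x': -0.0062, 'y': 0.0033, 'z': 0.0145, 'wx': 0.0017, 'wy': -0.0031, 'wz': 0.0014}
```

Emit:
apply_moves(
  series=[
    {"x": -0.006, "y": 0.003, "z": 0.012, "wx": 0.002, "wy": -0.003, "wz": 0.001, "fingers": 0.25},
    {"x": 0, "y": 0, "z": 0, "wx": 0, "wy": 0, "wz": 0, "fingers": 0.25},
  ],
)

```text
clock: 3.15
tool_pos: [0.4376, -0.3063, 0.0142]
eef_rot: [0.996, 0.085, 0.001, 0.001]
contact_force: [-0.4, 0.1, 0.6]
opening: 0.625
```

```bash
python3 - <<'E'
from h import *
print(get_state()["tool_pos"]);plan([(.436,-.306,.0095,9.6)])
E
```

```text
[ 0.43762631 -0.30627355  0.01423077]
{'x': -0.002, 'y': -0.0007, 'z': 0.0059, 'wx': 0.0005, 'wy': -0.0009, 'wz': 0.0006}
```

Emit:
apply_moves(
  series=[
    {"x": -0.002, "y": -0.001, "z": 0.007, "wx": 0.001, "wy": -0.001, "wz": 0.001, "fingers": 0.25},
    {"x": 0, "y": 0, "z": 0.0, "wx": 0, "wy": 0, "wz": 0, "fingers": 0.25},
  ],
)

```text
clock: 3.4
tool_pos: [0.4365, -0.3064, 0.0096]
eef_rot: [0.997, 0.083, 0.001, -0.0]
contact_force: [0.5, -0.1, -0.2]
opening: 0.628
```

Close at 25 N, then lift.

Emit:
apply_moves(
  series=[
    {"x": 0, "y": 0, "z": 0, "wx": 0, "wy": 0, "wz": 0, "fingers": -1},
    {"x": 0, "y": 0, "z": 0, "wx": 0, "wy": 0, "wz": 0, "fingers": -1},
    {"x": 0, "y": 0, "z": 0, "wx": 0, "wy": 0, "wz": 0, "fingers": -1},
    {"x": 0, "y": 0, "z": 0, "wx": 0, "wy": 0, "wz": 0, "fingers": -1},
  ],
  force=25,
)

```text
clock: 3.9
tool_pos: [0.4366, -0.3065, 0.0099]
eef_rot: [0.997, 0.083, 0.001, -0.0]
contact_force: [-0.3, -0.4, 0.1]
opening: 0.197
```

```bash
python3 - <<'E'
from h import *
s=get_state();print(s["tool_pos"],s["opening"]*88,s["contact_force"]);plan([(.45,-.28,.12,9.6),(.592,.126,.12,9.6)])
E
```

```text
[ 0.43659469 -0.3065415   0.00986387] 17.294063613539564 [-0.34416704 -0.35277233  0.14948314]
{'x': 0.0111, 'y': -0.015, 'z': -0.0688}
{'x': 0.0111, 'y': -0.015, 'z': -0.0688}
{'x': 0.0325, 'y': -0.0588}
{'x': 0.0325, 'y': -0.0588}
{'x': 0.0325, 'y': -0.0588}
{'x': 0.0325, 'y': -0.0588}
{'x': 0.0325, 'y': -0.0588}
{'x': 0.0325, 'y': -0.0588}
{'x': 0.0325, 'y': -0.0588}
{'x': 0.0325, 'y': -0.0588}
```

```bash
python3 - <<'E'
from h import *
a,d=save("scene","s2"); b,d=save("top","t2")
H=np.hstack([cv2.resize(a[200:280,90:190],(400,320),interpolation=2),cv2.resize(b[215:295,335:435],(400,320),interpolation=2)])
cv2.imwrite("pics/s2c.png",H[:,:,::-1]); print(get_state()["opening"])
E
```

```text
0.10998631411976538
```

View pics/s2c.png

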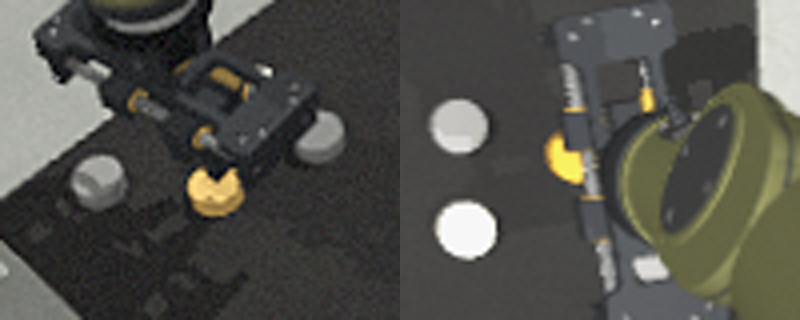

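The gripper closed beside or past the disc, which sits at scene pixel (144,248), nearly where it was. Lift and re-measure.

Emit:
apply_moves(
  series=[
    {"x": 0, "y": 0, "z": -0.06, "wx": 0, "wy": 0, "wz": 0, "fingers": -1},
    {"x": 0, "y": 0.0, "z": -0.06, "wx": 0, "wy": 0, "wz": 0, "fingers": -1},
    {"x": 0, "y": 0.0, "z": 0, "wx": 0, "wy": 0, "wz": 0, "fingers": -1},
  ],
)

```text
clock: 4.38
tool_pos: [0.4362, -0.3063, 0.1073]
eef_rot: [0.997, 0.083, -0.0, -0.001]
contact_force: [0.6, -1.1, -0.8]
opening: 0.012
```

```bash
python3 - <<'E'
from h import *
a,d=save("scene","s3"); b,e=save("top","t3")
s=get_state(); print(s["tool_pos"],s["eef_rot"],s["opening"])
def pts(name,dep,u,v):
    o,r=ray(name,u,v); return o+r*dep[int(v),int(u)]
for n,im,dd in(("scene",a,d),("top",b,e)):
    h=cv2.cvtColor(im,cv2.COLOR_RGB2HSV); m=cv2.inRange(h,np.array([15,100,120]),np.array([35,255,255]))
    k,l,st,c=cv2.connectedComponentsWithStats(m)
    for i in range(1,k):
        if st[i,4]>25: print(n,st[i],np.round(c[i],1),np.round(onz(n,*c[i],.013),4),np.round(pts(n,dd,*c[i]),4))
    print("tcp px",proj(n,s["tool_pos"]))
H=np.hstack([cv2.resize(a[170:270,80:180],(400,400),interpolation=2),cv2.resize(b[205:305,335:435],(400,400),interpolation=2)])
cv2.imwrite("pics/s3c.png",H[:,:,::-1])
E
```

```text
[ 0.4342674  -0.30499296  0.10453188] [ 0.99655349  0.0828765  -0.00251459 -0.00251175] 0.004916038455603191
scene [361  42   8  11  62] [364.6  46.3] [0.2946 1.141  0.013 ] [0.3735 0.9707 0.1013]
scene [422 119  26  28 100] [436.  133.5] [0.8419 0.7112 0.013 ] [0.842  0.711  0.0131]
scene [273 133  13  12 111] [279.  138.6] [0.4269 0.3042 0.013 ] [0.4305 0.2993 0.0178]
scene [258 182  12   8  52] [263.5 185.5] [0.5353 0.0905 0.013 ] [ 0.6181 -0.0106  0.1449]
scene [252 203  12  10  48] [258.8 206.4] [0.581  0.0146 0.013 ] [ 0.631  -0.0444  0.0995]
scene [137 241  14  13 151] [143.5 246.9] [ 0.4384 -0.307   0.013 ] [ 0.4376 -0.3067  0.0119]
tcp px [135.96737797 224.59625617]
top [ 24 103  12   6  43] [ 30.7 104.5] [0.8404 0.6323 0.013 ] [0.8415 0.6345 0.0091]
top [ 19 118  16   6  35] [ 27.6 120.8] [0.795  0.6388 0.013 ] [0.7955 0.64   0.0109]
top [ 20 136  15   5  35] [ 27.1 137.9] [0.7476 0.6382 0.013 ] [0.7479 0.6388 0.0118]
top [  1 153  13   5  33] [  7.  154.7] [0.7019 0.6932 0.013 ] [0.7033 0.6984 0.0048]
top [ 18 153  16   5  45] [ 27.  155.1] [0.7002 0.6365 0.013 ] [0.7002 0.6367 0.0126]
top [  0 170  33   5 107] [ 13.9 172.5] [0.6529 0.6713 0.013 ] [0.6529 0.6716 0.0126]
top [261 172  10  16 116] [265.6 179.4] [ 0.6296 -0.0116  0.013 ] [ 0.6162 -0.0125  0.1452]
top [275 173   7  14  70] [278.4 179.1] [ 0.6304 -0.0452  0.013 ] [ 0.6211 -0.0431  0.1036]
top [407 236   5  10  34] [409.3 240.6] [ 0.4669 -0.3864  0.013 ] [ 0.4766 -0.3135  0.2344]
top [371 247  16  14 180] [378.9 253.3] [ 0.4344 -0.306   0.013 ] [ 0.4348 -0.3044  0.0189]
top [137 251  17  16 212] [144.8 258.4] [0.4228 0.3071 0.013 ] [0.4228 0.3071 0.0132]
tcp px [388.35334264 256.11965718]
```

View pics/s3c.png

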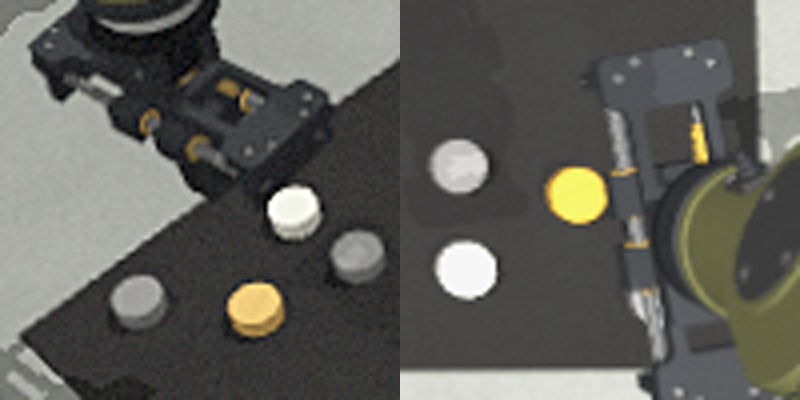

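```bash
python3 - <<'E'
from h import *
c=camera_model("scene"); K=np.array(c["camera_matrix"]);D=np.array(c["dist_coeffs"],float);T=np.array(c["world_from_camera"])
for f,pos in(("s1",[.435,-.3136,.0771]),("s2",[.4366,-.3065,.0099]),("s3",[.4343,-.305,.1045])):
    d=np.load(f"pics/{f}_d.npy"); v,u=np.mgrid[0:384,0:512]; p=cv2.undistortPoints(np.stack([u,v],-1).reshape(-1,1,2).astype(float),K,D).reshape(384,512,2)
    P=np.stack([p[...,0]*d,-p[...,1]*d,-d],-1)@T[:3,:3].T+T[:3,3]
    m=(np.hypot(P[...,0]-pos[0],P[...,1]-pos[1])<.07)&(P[...,2]>.022)&(P[...,2]<pos[2]+.05)&(d>0)
    idx=np.argsort(P[m][:,2])[:14]; Q=P[m][idx]; 
    print(f,pos); print(np.round(np.c_[Q,u[m][idx],v[m][idx]],3)[::2])
# pictures' brightened crop
a=np.load("pics/s3.npy")[195:255,105:180]; b=np.load("pics/s2.npy")[205:265,105:180]
H=np.clip(np.hstack([cv2.resize(x,(400,320),interpolation=2) for x in(a,b)]).astype(float)*2.5,0,255).astype(np.uint8); cv2.imwrite("pics/br.png",H[:,:,::-1])
E
```

```text
s1 [0.435, -0.3136, 0.0771]
[[ 4.09e-01 -3.26e-01  1.10e-01  1.23e+02  2.23e+02]
 [ 4.09e-01 -3.23e-01  1.11e-01  1.24e+02  2.22e+02]
 [ 4.09e-01 -3.19e-01  1.12e-01  1.25e+02  2.21e+02]
 [ 4.06e-01 -3.27e-01  1.12e-01  1.22e+02  2.22e+02]
 [ 4.09e-01 -3.16e-01  1.13e-01  1.26e+02  2.20e+02]
 [ 4.08e-01 -3.18e-01  1.14e-01  1.25e+02  2.20e+02]
 [ 4.07e-01 -3.24e-01  1.14e-01  1.23e+02  2.21e+02]]
s2 [0.4366, -0.3065, 0.0099]
[[ 4.54e-01 -3.14e-01  4.20e-02  1.43e+02  2.45e+02]
 [ 4.27e-01 -3.16e-01  4.30e-02  1.36e+02  2.40e+02]
 [ 4.26e-01 -3.14e-01  4.50e-02  1.36e+02  2.39e+02]
 [ 4.25e-01 -3.17e-01  4.60e-02  1.35e+02  2.39e+02]
 [ 4.19e-01 -3.19e-01  4.80e-02  1.33e+02  2.38e+02]
 [ 4.57e-01 -3.14e-01  5.00e-02  1.43e+02  2.44e+02]
 [ 4.23e-01 -3.18e-01  5.00e-02  1.34e+02  2.38e+02]]
s3 [0.4343, -0.305, 0.1045]
[[ 4.33e-01 -3.14e-01  1.38e-01  1.30e+02  2.18e+02]
 [ 4.39e-01 -3.14e-01  1.43e-01  1.31e+02  2.18e+02]
 [ 4.34e-01 -3.14e-01  1.43e-01  1.30e+02  2.17e+02]
 [ 4.33e-01 -3.16e-01  1.43e-01  1.29e+02  2.17e+02]
 [ 4.23e-01 -3.17e-01  1.45e-01  1.26e+02  2.15e+02]
 [ 4.49e-01 -3.08e-01  1.45e-01  1.35e+02  2.18e+02]
 [ 4.31e-01 -3.16e-01  1.46e-01  1.28e+02  2.16e+02]]
```

View pics/br.png

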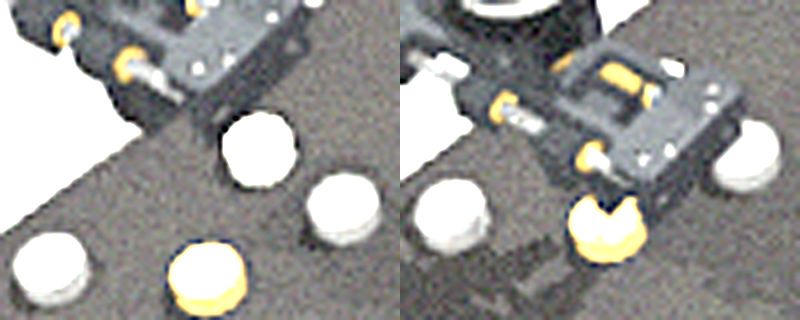

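Depth shows the fingertips consistently ~32 mm above the reported TCP (x and y agree), so the grasp closed above the disc. I'll open, go down lower, and find the bench by gentle contact.

Emit:
apply_moves(
  series=[
    {"x": 0, "y": 0, "z": 0, "wx": 0, "wy": 0, "wz": 0, "fingers": 0.25},
    {"x": 0, "y": 0, "z": 0, "wx": 0, "wy": 0, "wz": 0, "fingers": 0.25},
    {"x": 0, "y": 0, "z": 0.04, "wx": 0, "wy": 0, "wz": 0, "fingers": 0.25},
    {"x": 0, "y": 0, "z": 0.04, "wx": 0, "wy": 0, "wz": 0, "fingers": 0.25},
    {"x": 0, "y": 0, "z": 0.03, "wx": 0, "wy": 0, "wz": 0, "fingers": 0.25},
    {"x": 0, "y": 0, "z": 0, "wx": 0, "wy": 0, "wz": 0, "fingers": 0.25},
  ],
)

```text
clock: 5.22
tool_pos: [0.431, -0.3026, 0.0092]
eef_rot: [0.997, 0.083, -0.006, -0.005]
contact_force: [0.1, 0.1, 1.2]
opening: 0.623
```

```bash
python3 - <<'E'
from h import *
s=get_state();print(s["clock"],s["tool_pos"],s["opening"]);plan([(.4365,-.3065,-.015,9.6)])
E
```

```text
5.225 [ 0.43101098 -0.30262563  0.00920467] 0.6231906247250507
{'x': 0.0063, 'y': 0.0062, 'z': 0.0301, 'wx': -0.0035, 'wy': 0.0034, 'wz': -0.0004}
```

Emit:
apply_moves(
  series=[
    {"x": 0.006, "y": 0.006, "z": 0.012, "wx": -0.0035, "wy": 0.0035, "wz": 0, "fingers": 0.25},
    {"x": 0, "y": 0, "z": 0, "wx": 0, "wy": 0, "wz": 0, "fingers": 0.25},
  ],
)

```text
clock: 5.48
tool_pos: [0.4373, -0.3071, -0.0004]
eef_rot: [0.997, 0.083, 0.001, 0.001]
contact_force: [-0.3, 0.4, 0.1]
opening: 0.628
```

```bash
python3 - <<'E'
from h import *
s=get_state();print(s["clock"],s["tool_pos"],s["contact_force"]);plan([(.4365,-.3065,-.020,9.6)])
E
```

```text
5.475 [ 4.37293467e-01 -3.07058605e-01 -4.01711725e-04] [-0.29042049  0.35880063  0.06212828]
{'x': -0.0009, 'y': -0.0009, 'z': 0.0245, 'wx': 0.0005, 'wy': -0.0006, 'wz': -0.0004}
```

Emit:
apply_moves(
  series=[
    {"x": -0.001, "y": -0.001, "z": 0.013, "wx": 0, "wy": 0, "wz": 0, "fingers": 0.25},
    {"x": 0, "y": 0, "z": 0.013, "wx": 0, "wy": 0, "wz": 0, "fingers": 0.25},
    {"x": 0, "y": 0, "z": 0, "wx": 0, "wy": 0, "wz": 0, "fingers": 0.25},
  ],
)

```text
clock: 5.85
tool_pos: [0.4371, -0.3069, -0.0215]
eef_rot: [0.997, 0.083, 0.002, 0.001]
contact_force: [1.0, -0.1, -1.0]
opening: 0.63
```

Emit:
apply_moves(
  series=[
    {"x": 0, "y": 0, "z": 0.006, "wx": 0, "wy": 0, "wz": 0, "fingers": 0.25},
    {"x": 0, "y": 0, "z": 0, "wx": 0, "wy": 0, "wz": 0, "fingers": 0.25},
  ],
)

```text
clock: 6.1
tool_pos: [0.4372, -0.3069, -0.0266]
eef_rot: [0.997, 0.083, 0.002, 0.001]
contact_force: [-0.5, -0.2, -0.0]
opening: 0.627
```

Emit:
apply_moves(
  series=[
    {"x": 0, "y": 0, "z": 0.005, "wx": 0, "wy": 0, "wz": 0, "fingers": 0.25},
    {"x": 0, "y": 0, "z": 0, "wx": 0, "wy": 0, "wz": 0, "fingers": 0.25},
  ],
)

```text
clock: 6.35
tool_pos: [0.4373, -0.307, -0.0306]
eef_rot: [0.997, 0.083, 0.002, 0.001]
contact_force: [-0.5, 0.7, 0.2]
opening: 0.628
```

Emit:
apply_moves(
  series=[
    {"x": 0, "y": 0, "z": 0.004, "wx": 0, "wy": 0, "wz": 0, "fingers": 0.25},
    {"x": 0, "y": 0, "z": 0, "wx": 0, "wy": 0, "wz": 0, "fingers": 0.25},
  ],
)

```text
clock: 6.6
tool_pos: [0.438, -0.3075, -0.0313]
eef_rot: [0.997, 0.083, 0.003, 0.002]
contact_force: [-0.6, -0.4, 0.2]
opening: 0.629
```

Stopped at −0.0313: bench contact, consistent with depth (offset ≈ 31 mm). Back up ~9.5 mm and grip.

Emit:
apply_moves(
  series=[
    {"x": -0.001, "y": -0.001, "z": -0.012, "wx": 0.001, "wy": -0.0015, "wz": 0, "fingers": 0.25},
    {"x": 0, "y": 0, "z": 0, "wx": 0, "wy": 0, "wz": 0, "fingers": 0.25},
  ],
)

```text
clock: 6.85
tool_pos: [0.4371, -0.3069, -0.021]
eef_rot: [0.997, 0.083, 0.0, 0.001]
contact_force: [1.0, -0.6, 0.7]
opening: 0.622
```

Emit:
apply_moves(
  series=[
    {"x": 0, "y": 0, "z": 0, "wx": 0, "wy": 0, "wz": 0, "fingers": -1},
    {"x": 0, "y": 0, "z": 0, "wx": 0, "wy": 0, "wz": 0, "fingers": -1},
    {"x": 0, "y": 0, "z": 0, "wx": 0, "wy": 0, "wz": 0, "fingers": -1},
    {"x": 0, "y": 0, "z": 0, "wx": 0, "wy": 0, "wz": 0, "fingers": -1},
    {"x": 0, "y": 0, "z": 0, "wx": 0, "wy": 0, "wz": 0, "fingers": -1},
  ],
  force=25,
)

```text
clock: 7.48
tool_pos: [0.4369, -0.3068, -0.0212]
eef_rot: [0.997, 0.083, -0.0, 0.001]
contact_force: [-0.0, 0.3, 2.1]
opening: 0.392
```

```bash
python3 - <<'E'
from h import *
plan([(.445,-.29,.10,9.6),(.595,.1255,.10,9.6)])
E
```

```text
{'x': 0.0045, 'y': -0.0063, 'z': -0.0505}
{'x': 0.0045, 'y': -0.0063, 'z': -0.0505}
{'x': 0.0045, 'y': -0.0063, 'z': -0.0505}
{'x': 0.0339, 'y': -0.0601}
{'x': 0.0339, 'y': -0.0601}
{'x': 0.0339, 'y': -0.0601}
{'x': 0.0339, 'y': -0.0601}
{'x': 0.0339, 'y': -0.0601}
{'x': 0.0339, 'y': -0.0601}
{'x': 0.0339, 'y': -0.0601}
{'x': 0.0339, 'y': -0.0601}
```

Emit:
apply_moves(
  series=[
    {"x": 0.0045, "y": -0.006, "z": -0.05, "wx": 0, "wy": 0, "wz": 0, "fingers": -1},
    {"x": 0.0045, "y": -0.006, "z": -0.05, "wx": 0, "wy": 0, "wz": 0, "fingers": -1},
    {"x": 0.0045, "y": -0.006, "z": -0.05, "wx": 0, "wy": 0, "wz": 0, "fingers": -1},
    {"x": 0, "y": 0, "z": -0.005, "wx": 0, "wy": 0, "wz": 0, "fingers": -1},
    {"x": 0.02, "y": -0.035, "z": 0, "wx": 0, "wy": 0, "wz": 0, "fingers": -1},
    {"x": 0.034, "y": -0.06, "z": 0, "wx": 0, "wy": 0, "wz": 0, "fingers": -1},
    {"x": 0.034, "y": -0.06, "z": 0, "wx": 0, "wy": 0, "wz": 0, "fingers": -1},
    {"x": 0.034, "y": -0.06, "z": 0, "wx": 0, "wy": 0, "wz": 0, "fingers": -1},
  ],
)

```text
clock: 8.48
tool_pos: [0.5102, -0.1064, 0.0995]
eef_rot: [0.997, 0.076, -0.005, 0.001]
contact_force: [1.4, 0.4, -0.8]
opening: 0.391
```

```bash
python3 - <<'E'
from h import *
s=get_state();print(s["clock"],s["tool_pos"],s["opening"])
plan([(.595,.1255,.10,9.6)])
E
```

```text
8.475 [ 0.5101733  -0.10636584  0.0995202 ] 0.39123373839125436
{'x': 0.0298, 'y': -0.0541, 'z': -0.0005, 'wy': 0.0007, 'wz': -0.001}
{'x': 0.0299, 'y': -0.054, 'z': -0.0004, 'wy': 0.0007, 'wz': -0.001}
{'x': 0.0301, 'y': -0.0539, 'wy': 0.0007, 'wz': -0.001}
{'x': 0.0302, 'y': -0.0538, 'wy': 0.0007, 'wz': -0.001}
{'x': 0.0304, 'y': -0.0537, 'wy': 0.0007, 'wz': -0.001}
```

Emit:
apply_moves(
  series=[
    {"x": 0.03, "y": -0.054, "z": 0, "wx": 0, "wy": 0, "wz": -0.001, "fingers": -1},
    {"x": 0.03, "y": -0.054, "z": 0, "wx": 0, "wy": 0, "wz": -0.001, "fingers": -1},
    {"x": 0.03, "y": -0.054, "z": 0, "wx": 0, "wy": 0, "wz": -0.001, "fingers": -1},
    {"x": 0.03, "y": -0.054, "z": 0, "wx": 0, "wy": 0, "wz": -0.001, "fingers": -1},
    {"x": 0.02, "y": -0.035, "z": 0, "wx": 0, "wy": 0, "wz": -0.001, "fingers": -1},
    {"x": 0, "y": 0, "z": 0, "wx": 0, "wy": 0, "wz": 0, "fingers": -1},
  ],
)

```text
clock: 9.22
tool_pos: [0.586, 0.1214, 0.0878]
eef_rot: [0.996, 0.088, -0.012, 0.001]
contact_force: [0.4, -0.5, 0.1]
opening: 0.389
```

```bash
python3 - <<'E'
from h import *
s=get_state();print(s["clock"],s["tool_pos"],s["opening"])
plan([(.595,.1255,.025,9.6)])
E
```

```text
9.225 [0.58602951 0.1213937  0.08783833] 0.3889112260376402
{'x': 0.0069, 'y': -0.0015, 'z': 0.0391, 'wy': 0.0038, 'wz': 0.0014}
{'x': 0.0064, 'y': -0.0016, 'z': 0.0392, 'wy': 0.0038, 'wz': 0.0014}
```

Emit:
apply_moves(
  series=[
    {"x": 0.007, "y": -0.0015, "z": 0.036, "wx": 0, "wy": 0.004, "wz": 0.0015, "fingers": -1},
    {"x": 0.0065, "y": -0.0015, "z": 0.036, "wx": 0, "wy": 0.004, "wz": 0.0015, "fingers": -1},
    {"x": 0, "y": 0, "z": 0, "wx": 0, "wy": 0, "wz": 0, "fingers": -1},
  ],
)

```text
clock: 9.6
tool_pos: [0.5926, 0.1196, 0.0259]
eef_rot: [0.997, 0.082, -0.002, 0.002]
contact_force: [-0.4, -0.2, -0.4]
opening: 0.392
```

```bash
python3 - <<'E'
from h import *
s=get_state();print(s["clock"],s["tool_pos"],s["eef_rot"],s["opening"]); p=s["tool_pos"]
plan([(.595,.1255,.015,9.6)])
a,d=save("scene","s4")
h=cv2.cvtColor(a,cv2.COLOR_RGB2HSV); m=cv2.inRange(h,np.array([15,100,80]),np.array([35,255,255])); m[:,:265]=0;m[:150]=0;m[210:]=0;m[:,310:]=0
k,l,st,c=cv2.connectedComponentsWithStats(m)
for i in range(1,k):
    if st[i,4]>8: print(st[i],c[i],onz("scene",*c[i],p[2]+.0212+.008))
print(proj("scene",[p[0],p[1],p[2]+.0292]))
cv2.imwrite("pics/s4c.png",cv2.resize(a[130:230,220:340,::-1],(720,600),interpolation=2))
E
```

```text
9.6 [0.59256984 0.1195813  0.02585394] [ 0.99666689  0.08151711 -0.00204549  0.00242824] 0.3924912511527094
{'x': 0.0043, 'y': -0.0069, 'z': 0.0135, 'wx': 0.0014, 'wy': 0.0014, 'wz': -0.0014}
[269 153   9  11  22] [273.09090909 156.81818182] [0.50175599 0.17715291 0.05505394]
[295 154  11   9  36] [299.61111111 157.13888889] [0.56690964 0.23157128 0.05505394]
[279 173  11  13 117] [283.99145299 178.65811966] [0.58988384 0.12112693 0.05505394]
[265 185   5   5  20] [266.75 186.75] [0.57236723 0.06056272 0.05505394]
[284.37574743 179.33458587]
```

View pics/s4c.png

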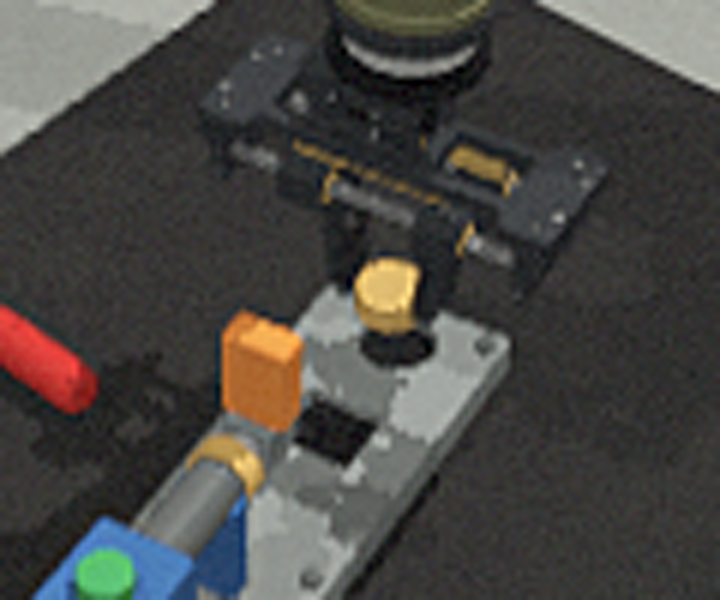

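Disc held level at (284,179), nest hole just below it. Aligning lower.

Emit:
apply_moves(
  series=[
    {"x": 0.003, "y": -0.008, "z": 0.012, "wx": 0.0015, "wy": 0.0015, "wz": 0, "fingers": -1},
    {"x": 0, "y": 0, "z": 0, "wx": 0, "wy": 0, "wz": 0, "fingers": -1},
  ],
)

```text
clock: 9.9
tool_pos: [0.5956, 0.1253, 0.0183]
eef_rot: [0.997, 0.081, 0.002, -0.0]
contact_force: [-0.5, 0.9, -1.4]
opening: 0.39
```

```bash
python3 - <<'E'
from h import *
s=get_state();print(s["clock"],s["tool_pos"],s["eef_rot"]); p=s["tool_pos"]
plan([(.594,.1258,.006,9.6)])
E
```

```text
9.9 [0.59564121 0.12532473 0.01833739] [ 9.96746604e-01  8.05730966e-02  2.04156125e-03 -1.26589391e-04]
{'x': -0.002, 'y': -0.0009, 'z': 0.0154, 'wy': -0.0013, 'wz': -0.002}
```

Emit:
apply_moves(
  series=[
    {"x": -0.001, "y": -0.001, "z": 0.014, "wx": 0, "wy": -0.0013, "wz": -0.001, "fingers": -1},
    {"x": 0, "y": 0, "z": 0, "wx": 0, "wy": 0, "wz": 0, "fingers": -1},
  ],
)

```text
clock: 10.15
tool_pos: [0.5953, 0.1261, 0.0073]
eef_rot: [0.997, 0.082, 0.001, -0.0]
contact_force: [-0.5, 0.9, -1.4]
opening: 0.397
```

```bash
python3 - <<'E'
from h import *
s=get_state();print(s["clock"],s["tool_pos"],s["eef_rot"]); p=s["tool_pos"]
plan([(.594,.1258,.0,9.6)])
a,d=save("scene","s5"); b,e=save("top","t5")
cv2.imwrite("pics/s5c.png",np.hstack([cv2.resize(a[155:215,250:320,::-1],(400,343),interpolation=2),cv2.resize(b[165:215,185:243,::-1],(398,343),interpolation=2)]))
E
```

```text
10.15 [0.59534139 0.1260516  0.00733206] [ 9.96612957e-01  8.22327501e-02  6.22077067e-04 -5.01020181e-05]
{'x': -0.0017, 'z': 0.0092, 'wy': -0.0004, 'wz': -0.0009}
```

View pics/s5c.png

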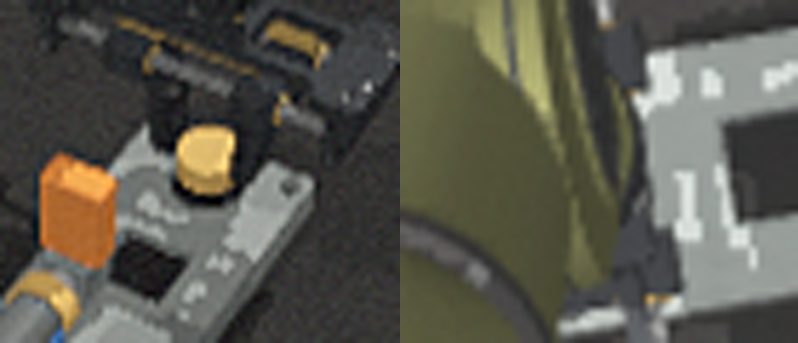

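Emit:
apply_moves(
  series=[
    {"x": -0.001, "y": 0, "z": 0.008, "wx": 0, "wy": 0, "wz": 0, "fingers": -1},
    {"x": 0, "y": 0, "z": 0, "wx": 0, "wy": 0, "wz": 0, "fingers": -1},
  ],
)

```text
clock: 10.5
tool_pos: [0.5956, 0.1258, 0.0016]
eef_rot: [0.997, 0.082, 0.002, -0.0]
contact_force: [0.1, 0.5, -1.3]
opening: 0.39
```

Emit:
apply_moves(
  series=[
    {"x": 0, "y": 0, "z": 0.006, "wx": 0, "wy": 0, "wz": 0, "fingers": -1},
    {"x": 0, "y": 0, "z": 0, "wx": 0, "wy": 0, "wz": 0, "fingers": -1},
  ],
)

```text
clock: 10.75
tool_pos: [0.5956, 0.1258, -0.0035]
eef_rot: [0.997, 0.082, 0.002, -0.0]
contact_force: [-0.6, 0.0, 0.0]
opening: 0.394
```

Emit:
apply_moves(
  series=[
    {"x": 0, "y": 0, "z": 0.005, "wx": 0, "wy": 0, "wz": 0, "fingers": -1},
    {"x": 0, "y": 0, "z": 0, "wx": 0, "wy": 0, "wz": 0, "fingers": -1},
  ],
)

```text
clock: 11.0
tool_pos: [0.5962, 0.1259, -0.0072]
eef_rot: [0.997, 0.082, 0.002, -0.0]
contact_force: [-0.7, -0.5, -0.1]
opening: 0.395
```

Height −0.0072 equals the seated value (rim would have stopped it at +0.001). Release and lift.

Emit:
apply_moves(
  series=[
    {"x": 0, "y": 0, "z": 0, "wx": 0, "wy": 0, "wz": 0, "fingers": 0.2},
    {"x": 0, "y": 0, "z": 0, "wx": 0, "wy": 0, "wz": 0, "fingers": 0.2},
    {"x": 0, "y": 0, "z": 0, "wx": 0, "wy": 0, "wz": 0, "fingers": 0.2},
    {"x": 0, "y": 0, "z": -0.04, "wx": 0, "wy": 0, "wz": 0, "fingers": 0.2},
    {"x": 0, "y": 0, "z": -0.06, "wx": 0, "wy": 0, "wz": 0, "fingers": 0.2},
    {"x": 0, "y": 0, "z": -0.07, "wx": 0, "wy": 0, "wz": 0, "fingers": 0.2},
    {"x": 0, "y": 0, "z": -0.03, "wx": 0, "wy": 0, "wz": 0, "fingers": -1},
  ],
)

```text
clock: 11.88
tool_pos: [0.5942, 0.1255, 0.1548]
eef_rot: [0.997, 0.082, 0.0, 0.0]
contact_force: [-0.2, -0.6, 0.0]
opening: 0.508
```

```bash
python3 - <<'E'
from h import *
s=get_state();print(s["clock"],s["tool_pos"],s["opening"])
a,d=save("scene","s6")
c=camera_model("scene"); K=np.array(c["camera_matrix"]);D=np.array(c["dist_coeffs"],float);T=np.array(c["world_from_camera"])
v,u=np.mgrid[0:384,0:512]; p=cv2.undistortPoints(np.stack([u,v],-1).reshape(-1,1,2).astype(float),K,D).reshape(384,512,2)
P=np.stack([p[...,0]*d,-p[...,1]*d,-d],-1)@T[:3,:3].T+T[:3,3]
h=cv2.cvtColor(a,cv2.COLOR_RGB2HSV); m=cv2.inRange(h,np.array([15,90,80]),np.array([35,255,255]))>0
m&=(abs(P[...,0]-.595)<.03)&(abs(P[...,1]-.126)<.03)
print(m.sum(),np.percentile(P[m],[5,50,95],axis=0).round(4))
t=m&(P[...,2]>.026); A=np.c_[P[t][:,:2],np.ones(t.sum())]; f=np.linalg.lstsq(A,P[t][:,2],rcond=None)[0]; print("tilt",f[:2],"n",t.sum(),"centre",P[t].mean(0))
pl=(abs(P[...,0]-.61)<.04)&(abs(P[...,1]-.09)<.012); print("plate z",np.median(P[pl][:,2]))
plan([(.640,-.1415,.15,9.6)])
E
```

```text
11.875 [0.59417177 0.12553173 0.15476653] 0.5082167692668427
142 [[0.5691 0.1025 0.0213]
 [0.5983 0.1232 0.0301]
 [0.6208 0.1455 0.2808]]
tilt [ 1.31132282 -1.51303995] n 121 centre [0.59681965 0.12440135 0.11271869]
plate z 0.482378712193136
{'y': 0.0678, 'z': 0.0017}
{'y': 0.0678, 'z': 0.0017}
{'y': 0.0678, 'z': 0.0017}
{'y': 0.0678, 'z': 0.0017}
{'y': 0.0678, 'z': 0.0017}
```

Disc top at z = 0.030 as it should be when seated. Now to the button with closed fingers.

Emit:
apply_moves(
  series=[
    {"x": 0, "y": 0.068, "z": 0, "wx": 0, "wy": 0, "wz": 0, "fingers": -1},
    {"x": 0, "y": 0.068, "z": 0, "wx": 0, "wy": 0, "wz": 0, "fingers": -1},
    {"x": 0, "y": 0.068, "z": 0, "wx": 0, "wy": 0, "wz": 0, "fingers": -1},
    {"x": 0, "y": 0.068, "z": 0, "wx": 0, "wy": 0, "wz": 0, "fingers": -1},
    {"x": 0, "y": 0.06, "z": 0, "wx": 0, "wy": 0, "wz": 0, "fingers": -1},
    {"x": 0, "y": 0, "z": 0, "wx": 0, "wy": 0, "wz": 0, "fingers": -1},
  ],
)

```text
clock: 12.68
tool_pos: [0.6402, -0.1419, 0.1531]
eef_rot: [0.996, 0.084, 0.001, -0.001]
contact_force: [-1.2, 0.3, -0.9]
opening: 0.005
```

```bash
python3 - <<'E'
from h import *
s=get_state();print(s["clock"],s["tool_pos"],s["opening"])
plan([(.640,-.141,.10,9.6)])
a,d=save("scene","s7")
c=camera_model("scene"); K=np.array(c["camera_matrix"]);D=np.array(c["dist_coeffs"],float);T=np.array(c["world_from_camera"])
v,u=np.mgrid[0:384,0:512]; p=cv2.undistortPoints(np.stack([u,v],-1).reshape(-1,1,2).astype(float),K,D).reshape(384,512,2)
P=np.stack([p[...,0]*d,-p[...,1]*d,-d],-1)@T[:3,:3].T+T[:3,3]
h=cv2.cvtColor(a,cv2.COLOR_RGB2HSV); m=cv2.inRange(h,np.array([15,90,80]),np.array([35,255,255]))>0
m&=(abs(P[...,0]-.595)<.03)&(abs(P[...,1]-.126)<.03)&(P[...,2]<.05)
print(m.sum(),np.percentile(P[m],[5,50,95],axis=0).round(4))
t=m&(P[...,2]>.026)&(P[...,2]<.034); A=np.c_[P[t][:,:2],np.ones(t.sum())]; f=np.linalg.lstsq(A,P[t][:,2],rcond=None)[0]; print("tilt",f[:2],"n",t.sum(),"centre",P[t].mean(0))
E
```

```text
12.675 [ 0.64024253 -0.14189411  0.15310051] 0.004502807612979782
{'y': -0.0011, 'z': 0.0664, 'wx': -0.0005, 'wy': -0.0009, 'wz': 0.0004}
102 [[0.5815 0.1103 0.0204]
 [0.5968 0.1246 0.028 ]
 [0.6112 0.1406 0.0311]]
tilt [-0.01367821  0.00946546] n 79 centre [0.59585353 0.12547785 0.02879561]
```

Disc flat (tilt ~1°), top ≈ 0.029. Descending on the button: contact expected at TCP ≈ 0.086, bottom ≈ 0.079.

Emit:
apply_moves(
  series=[
    {"x": 0, "y": -0.001, "z": 0.066, "wx": 0, "wy": 0, "wz": 0, "fingers": -1},
    {"x": 0, "y": 0, "z": 0.01, "wx": 0, "wy": 0, "wz": 0, "fingers": -1},
    {"x": 0, "y": 0, "z": 0, "wx": 0, "wy": 0, "wz": 0, "fingers": -1},
  ],
)

```text
clock: 13.1
tool_pos: [0.6415, -0.1313, 0.0915]
eef_rot: [0.996, 0.089, 0.002, -0.004]
contact_force: [-0.3, 0.5, 0.0]
opening: 0.002
```

Emit:
apply_moves(
  series=[
    {"x": 0, "y": 0, "z": 0.008, "wx": 0, "wy": 0, "wz": 0, "fingers": -1},
    {"x": 0, "y": 0, "z": 0, "wx": 0, "wy": 0, "wz": 0, "fingers": -1},
  ],
)

```text
clock: 13.35
tool_pos: [0.6433, -0.13, 0.0873]
eef_rot: [0.996, 0.09, 0.004, -0.004]
contact_force: [-0.4, 0.3, 0.5]
opening: 0.009
```

Emit:
apply_moves(
  series=[
    {"x": 0, "y": 0, "z": 0.008, "wx": 0, "wy": 0, "wz": 0, "fingers": -1},
  ],
)

```text
clock: 13.48
tool_pos: [0.6446, -0.1302, 0.0823]
eef_rot: [0.996, 0.09, 0.006, -0.004]
contact_force: [0.1, -0.5, 3.8]
opening: 0.005
```

It has drifted 10 mm in y; lift a little, recentre, then press.

Emit:
apply_moves(
  series=[
    {"x": 0, "y": 0, "z": -0.02, "wx": 0, "wy": 0, "wz": 0, "fingers": -1},
    {"x": -0.002, "y": 0.01, "z": 0, "wx": 0.002, "wy": -0.003, "wz": -0.003, "fingers": -1},
    {"x": 0, "y": 0, "z": 0, "wx": 0, "wy": 0, "wz": 0, "fingers": -1},
  ],
)

```text
clock: 13.85
tool_pos: [0.6445, -0.1399, 0.1]
eef_rot: [0.996, 0.094, 0.001, -0.006]
contact_force: [0.4, -0.6, -0.1]
opening: 0.006
```

```bash
python3 - <<'E'
from h import *
s=get_state();print(s["clock"],s["tool_pos"],s["contact_force"])
plan([(.640,-.141,.086,9.6)])
E
```

```text
13.85 [ 0.6445022  -0.13985314  0.09999221] [ 0.38054917 -0.61051952 -0.12609146]
{'x': -0.0058, 'y': 0.0006, 'z': 0.0175, 'wx': -0.0038, 'wy': -0.0008, 'wz': 0.0068}
```

Emit:
apply_moves(
  series=[
    {"x": -0.006, "y": 0.001, "z": 0.012, "wx": -0.004, "wy": -0.001, "wz": 0.006, "fingers": -1},
    {"x": 0, "y": 0, "z": 0.006, "wx": 0, "wy": 0, "wz": 0, "fingers": -1},
    {"x": 0, "y": 0, "z": 0.006, "wx": 0, "wy": 0, "wz": 0, "fingers": -1},
  ],
)

```text
clock: 14.22
tool_pos: [0.6395, -0.1416, 0.0794]
eef_rot: [0.996, 0.084, -0.0, 0.001]
contact_force: [0.3, -1.1, 3.4]
opening: 0.005
```

Emit:
apply_moves(
  series=[
    {"x": 0, "y": 0, "z": 0.01, "wx": 0, "wy": 0, "wz": 0, "fingers": -1},
  ],
)

```text
clock: 14.35
tool_pos: [0.6397, -0.1417, 0.0773]
eef_rot: [0.996, 0.084, -0.0, 0.001]
contact_force: [-23.4, 5.4, 83.8]
opening: 0.006
```

Emit:
apply_moves(
  series=[
    {"x": 0, "y": 0, "z": 0.01, "wx": 0, "wy": 0, "wz": 0, "fingers": -1},
  ],
)

```text
clock: 14.48
tool_pos: [0.6398, -0.1417, 0.0775]
eef_rot: [0.996, 0.084, 0.0, 0.001]
contact_force: [-20.6, 5.6, 65.8]
opening: 0.007
```

Button bottomed out (TCP 0.0775, force jump to 84 N, below 120). Lift off, turn the jaws along the pull direction over the grip.

Emit:
apply_moves(
  series=[
    {"x": 0, "y": 0, "z": -0.02, "wx": 0, "wy": 0, "wz": 0, "fingers": -1},
    {"x": 0, "y": 0, "z": -0.05, "wx": 0, "wy": 0, "wz": 0, "fingers": -1},
    {"x": 0, "y": 0, "z": -0.03, "wx": 0, "wy": 0, "wz": 0, "fingers": 0},
  ],
)

```text
clock: 14.85
tool_pos: [0.6387, -0.1406, 0.16]
eef_rot: [0.996, 0.084, -0.0, 0.0]
contact_force: [0.2, 0.2, 0.3]
opening: 0.094
```

```bash
python3 - <<'E'
from h import *
s=get_state();print(s["clock"],s["tool_pos"],s["q"],s["contact_force"])
plan([(.617,-.0125,.15,99.6)])
b,e=save("top","t8"); a,d=save("scene","s8")
for n,im,dd,roi in(("scene",a,d,(225,212,250,240)),("top",b,e,(305,158,335,185))):
    h=cv2.cvtColor(im,cv2.COLOR_RGB2HSV); m=cv2.inRange(h,np.array([60,120,60]),np.array([85,255,255])); k=np.zeros_like(m);x0,y0,x1,y1=roi;k[y0:y1,x0:x1]=1; m=(m*k)>0
    v,u=np.nonzero(m)
    if len(u):
        z=[(lambda o,r:(o+r*dd[j,i])[2])(*ray(n,i,j)) for i,j in zip(u,v)]; print(n,len(u),np.percentile(z,[10,50,90]),u.mean(),v.mean())
E
```

```text
14.85 [ 0.63873684 -0.14063115  0.16002998] [ 0.12013023  0.77911824  0.04918771  1.52391902 -0.045966    0.83981943
  0.35396935] [0.17517928 0.21709212 0.26081613]
{'y': -0.0181, 'z': 0.0014, 'wz': -0.0555}
{'x': 0.0031, 'y': -0.0178, 'z': 0.0014, 'wz': -0.0555}
{'x': 0.0062, 'y': -0.017, 'z': 0.0014, 'wz': -0.0555}
{'x': 0.009, 'y': -0.0156, 'z': 0.0014, 'wz': -0.0555}
{'x': 0.0116, 'y': -0.0138, 'z': 0.0014, 'wz': -0.0555}
{'x': 0.0138, 'y': -0.0116, 'z': 0.0014, 'wz': -0.0555}
{'x': 0.0156, 'y': -0.009, 'z': 0.0014, 'wz': -0.0555}
{'x': 0.017, 'y': -0.0062, 'z': 0.0014, 'wz': -0.0555}
{'x': 0.0178, 'y': -0.0031, 'z': 0.0014, 'wz': -0.0555}
scene 67 [0.10598854 0.10868847 0.11092071] 237.07462686567163 227.2089552238806
top 7 [0.10717858 0.11103385 0.28142652] 315.0 169.0
```

Button top now reads 0.109–0.111 (fully down is 0.110).

Emit:
apply_moves(
  series=[
    {"x": 0, "y": -0.018, "z": 0, "wx": 0, "wy": 0, "wz": -0.0555, "fingers": 0},
    {"x": 0.003, "y": -0.018, "z": 0, "wx": 0, "wy": 0, "wz": -0.0555, "fingers": 0},
    {"x": 0.006, "y": -0.017, "z": 0, "wx": 0, "wy": 0, "wz": -0.0555, "fingers": 0},
    {"x": 0.009, "y": -0.0155, "z": 0, "wx": 0, "wy": 0, "wz": -0.0555, "fingers": 0},
    {"x": 0.0115, "y": -0.014, "z": 0, "wx": 0, "wy": 0, "wz": -0.0555, "fingers": 0},
    {"x": 0.014, "y": -0.0115, "z": 0, "wx": 0, "wy": 0, "wz": -0.0555, "fingers": 0},
    {"x": 0.0155, "y": -0.009, "z": 0, "wx": 0, "wy": 0, "wz": -0.0555, "fingers": 0},
    {"x": 0.017, "y": -0.006, "z": 0, "wx": 0, "wy": 0, "wz": -0.0555, "fingers": 0},
  ],
)

```text
clock: 15.95
tool_pos: [0.6105, -0.0236, 0.1465]
eef_rot: [0.693, 0.72, -0.005, -0.006]
contact_force: [-0.4, 1.2, -0.3]
opening: 0.5
```

```bash
python3 - <<'E'
from h import *
s=get_state();print(s["clock"],s["tool_pos"],s["opening"],s["eef_rot"])
plan([(.617,-.0125,.14,99.6)])
E
```

```text
15.95 [ 0.61046857 -0.02363306  0.14651269] 0.4997318938303387 [ 0.69347098  0.72043997 -0.0049111  -0.00633456]
{'x': 0.0136, 'y': 0.0088, 'z': 0.008, 'wx': -0.005, 'wy': -0.0011, 'wz': -0.0412}
```

Emit:
apply_moves(
  series=[
    {"x": 0.0135, "y": 0.009, "z": 0.008, "wx": -0.005, "wy": -0.001, "wz": -0.041, "fingers": 0},
    {"x": 0, "y": 0, "z": 0, "wx": 0, "wy": 0, "wz": 0, "fingers": 0},
  ],
)

```text
clock: 16.2
tool_pos: [0.615, -0.0102, 0.1366]
eef_rot: [0.643, 0.766, -0.0, -0.003]
contact_force: [-0.1, 0.2, 1.0]
opening: 0.499
```

```bash
python3 - <<'E'
from h import *
s=get_state();print(s["clock"],s["tool_pos"],s["opening"],s["eef_rot"])
plan([(.617,-.0125,.074,99.6)],step=.04)
a,d=save("scene","s9"); cv2.imwrite("pics/s9c.png",cv2.resize(a[120:250,200:340,::-1],(646,600),interpolation=2))
E
```

```text
16.2 [ 0.61500427 -0.01019014  0.13656981] 0.4993777120515795 [ 6.43175549e-01  7.65713236e-01 -4.85264595e-04 -2.86672628e-03]
{'x': -0.0018, 'y': 0.0012, 'z': 0.0391, 'wx': -0.0007, 'wy': -0.0006, 'wz': 0.0009}
{'x': -0.0017, 'y': 0.0011, 'z': 0.0391, 'wx': -0.0007, 'wy': -0.0006, 'wz': 0.0009}
```

View pics/s9c.png

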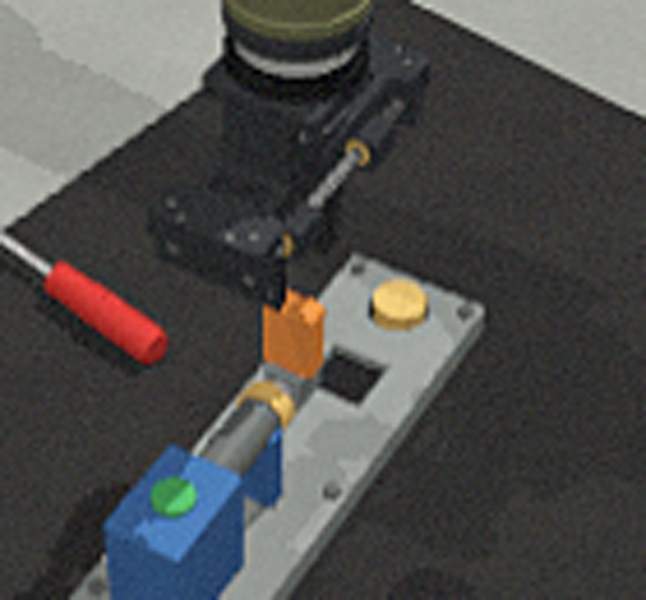

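The disc sits seated in the round nest (crop 399,303), the button is down (174,496), and the open fingers straddle the orange grip (293,335). Lower in two steps.

Emit:
apply_moves(
  series=[
    {"x": -0.002, "y": 0.001, "z": 0.03, "wx": 0, "wy": 0, "wz": 0, "fingers": 0},
    {"x": -0.001, "y": 0.001, "z": 0.025, "wx": 0, "wy": 0, "wz": 0, "fingers": 0},
    {"x": 0, "y": 0, "z": 0, "wx": 0, "wy": 0, "wz": 0, "fingers": 0},
  ],
)

```text
clock: 16.62
tool_pos: [0.6162, -0.0162, 0.0908]
eef_rot: [0.648, 0.762, -0.002, -0.003]
contact_force: [-0.3, -0.6, -0.0]
opening: 0.498
```

```bash
python3 - <<'E'
from h import *
s=get_state();print(s["clock"],s["tool_pos"],s["contact_force"])
plan([(.617,-.0125,.076,99.6)],step=.04)
E
```

```text
16.625 [ 0.61624505 -0.01615536  0.09079584] [-0.34326388 -0.55304146 -0.01541662]
{'x': 0.0043, 'y': 0.0018, 'z': 0.0185, 'wx': -0.0021, 'wy': -0.0004, 'wz': -0.0018}
```

Emit:
apply_moves(
  series=[
    {"x": 0.004, "y": 0.002, "z": 0.018, "wx": -0.002, "wy": 0, "wz": -0.002, "fingers": 0},
    {"x": 0, "y": 0, "z": 0, "wx": 0, "wy": 0, "wz": 0, "fingers": 0},
  ],
)

```text
clock: 16.88
tool_pos: [0.6176, -0.0131, 0.0762]
eef_rot: [0.646, 0.763, 0.001, -0.0]
contact_force: [-0.3, 0.3, -1.1]
opening: 0.501
```

Emit:
apply_moves(
  series=[
    {"x": 0, "y": 0, "z": 0, "wx": 0, "wy": 0, "wz": 0, "fingers": -1},
    {"x": 0, "y": 0, "z": 0, "wx": 0, "wy": 0, "wz": 0, "fingers": -1},
    {"x": 0, "y": 0, "z": 0, "wx": 0, "wy": 0, "wz": 0, "fingers": -1},
    {"x": 0, "y": 0, "z": 0, "wx": 0, "wy": 0, "wz": 0, "fingers": -1},
    {"x": 0, "y": 0, "z": 0, "wx": 0, "wy": 0, "wz": 0, "fingers": -1},
  ],
  force=50,
)

```text
clock: 17.5
tool_pos: [0.6183, -0.0116, 0.0774]
eef_rot: [0.646, 0.764, 0.002, 0.0]
contact_force: [0.6, 0.9, -1.3]
opening: 0.205
```

```bash
python3 - <<'E'
from h import *
s=get_state();print(s["clock"],s["tool_pos"],s["contact_force"],s["opening"]*88)
plan([(.594-.0,.1255,.078,99.6)],step=.02)
E
```

```text
17.5 [ 0.61830775 -0.0115643   0.07738541] [ 0.58355448  0.94801346 -1.34381556] 18.02480582374864
{'x': 0.0249}
{'x': 0.0249}
{'x': 0.0249}
{'x': 0.0249}
{'x': 0.0249}
{'x': 0.0249}
{'x': 0.0249}
```

Gripped (18 mm). Pull along tool +x.

Emit:
apply_moves(
  series=[
    {"x": 0.02, "y": 0, "z": 0, "wx": 0, "wy": 0, "wz": 0, "fingers": -1},
    {"x": 0.025, "y": 0, "z": 0, "wx": 0, "wy": 0, "wz": 0, "fingers": -1},
    {"x": 0.025, "y": 0, "z": 0, "wx": 0, "wy": 0, "wz": 0, "fingers": -1},
    {"x": 0.025, "y": 0, "z": 0, "wx": 0, "wy": 0, "wz": 0, "fingers": -1},
  ],
)

```text
clock: 18.0
tool_pos: [0.6068, 0.0563, 0.0774]
eef_rot: [0.649, 0.761, -0.002, 0.005]
contact_force: [1.1, -5.9, -0.7]
opening: 0.198
```

```bash
python3 - <<'E'
from h import *
s=get_state();print(s["clock"],s["tool_pos"],s["contact_force"],s["opening"]*88)
plan([(.594-.0,.1275,.0775,99.6)],step=.025)
E
```

```text
18.0 [0.60681291 0.05626122 0.07736506] [ 1.086017   -5.8575291  -0.72575631] 17.44979391556962
{'x': 0.0302, 'y': -0.0006, 'z': -0.0004, 'wy': 0.0011, 'wz': -0.0009}
{'x': 0.0302, 'y': -0.0005, 'wy': 0.0011, 'wz': -0.0009}
{'x': 0.0302, 'y': -0.0004, 'wy': 0.0011, 'wz': -0.0009}
```

Near the first stop (ext ≈ 69 mm), pull 6 N. Continue.

Emit:
apply_moves(
  series=[
    {"x": 0.03, "y": 0, "z": 0, "wx": 0, "wy": 0.001, "wz": -0.001, "fingers": -1},
    {"x": 0.03, "y": 0, "z": 0, "wx": 0, "wy": 0.001, "wz": 0, "fingers": -1},
    {"x": 0.025, "y": 0, "z": 0, "wx": 0, "wy": 0.001, "wz": 0, "fingers": -1},
  ],
)

```text
clock: 18.38
tool_pos: [0.5954, 0.1236, 0.0773]
eef_rot: [0.648, 0.762, -0.001, 0.004]
contact_force: [1.5, -5.5, -0.2]
opening: 0.194
```

```bash
python3 - <<'E'
from h import *
s=get_state();print(s["clock"],s["tool_pos"],s["contact_force"],s["opening"]*88)
plan([(.594-.0,.1275,.0775,99.6)],step=.025)
E
```

```text
18.375 [0.5954376  0.12356531 0.07734755] [ 1.50832276 -5.4688994  -0.2004493 ] 17.063109198782193
{'x': 0.0051, 'y': -0.001, 'wx': 0.0008, 'wy': 0.0023, 'wz': -0.002}
```

Emit:
apply_moves(
  series=[
    {"x": 0.005, "y": 0, "z": 0, "wx": 0, "wy": 0.001, "wz": 0, "fingers": -1},
    {"x": 0.005, "y": 0, "z": 0, "wx": 0, "wy": 0, "wz": 0, "fingers": -1},
  ],
)

```text
clock: 18.62
tool_pos: [0.595, 0.1259, 0.0773]
eef_rot: [0.648, 0.761, -0.004, 0.007]
contact_force: [3.9, -14.5, 0.0]
opening: 0.201
```

Emit:
apply_moves(
  series=[
    {"x": 0.005, "y": 0, "z": 0, "wx": 0, "wy": 0, "wz": 0, "fingers": -1},
  ],
)

```text
clock: 18.75
tool_pos: [0.5951, 0.1257, 0.0773]
eef_rot: [0.649, 0.76, -0.007, 0.009]
contact_force: [3.3, -11.1, 0.5]
opening: 0.201
```

Emit:
apply_moves(
  series=[
    {"x": 0.007, "y": 0, "z": 0, "wx": 0, "wy": 0, "wz": 0, "fingers": -1},
  ],
)

```text
clock: 18.88
tool_pos: [0.5951, 0.1254, 0.0773]
eef_rot: [0.651, 0.759, -0.01, 0.012]
contact_force: [3.8, -15.8, 1.7]
opening: 0.2
```

```bash
python3 - <<'E'
from h import *
f=lambda s:print(s["clock"],s["tool_pos"].round(4),s["contact_force"].round(1),s["opening"]*88)
f(get_state())
for i in range(6): a,d=snapshot("scene")
f(get_state())
a,d=save("scene","s10")
c=camera_model("scene"); K=np.array(c["camera_matrix"]);D=np.array(c["dist_coeffs"],float);T=np.array(c["world_from_camera"])
v,u=np.mgrid[0:384,0:512]; p=cv2.undistortPoints(np.stack([u,v],-1).reshape(-1,1,2).astype(float),K,D).reshape(384,512,2)
P=np.stack([p[...,0]*d,-p[...,1]*d,-d],-1)@T[:3,:3].T+T[:3,3]
h=cv2.cvtColor(a,cv2.COLOR_RGB2HSV); m=cv2.inRange(h,np.array([15,90,80]),np.array([35,255,255]))>0
m&=(abs(P[...,0]-.595)<.03)&(abs(P[...,1]-.126)<.03)&(P[...,2]<.05)
print(m.sum(),np.percentile(P[m],[5,50,95],axis=0).round(4))
cv2.imwrite("pics/s10c.png",cv2.resize(a[110:260,190:340,::-1],(600,600),interpolation=2))
E
```

```text
18.875 [0.5951 0.1254 0.0773] [  3.8 -15.8   1.7] 17.623028327401485
19.175 [0.5951 0.1253 0.0773] [  4.4 -13.9   1.4] 17.781463827803478
102 [[0.5821 0.1096 0.0179]
 [0.5971 0.1236 0.0282]
 [0.6114 0.1421 0.0321]]
```

View pics/s10c.png

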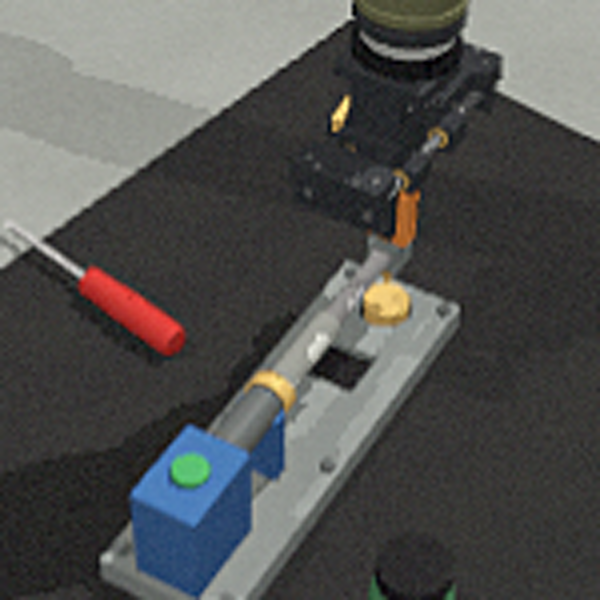

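The telescope is fully out with its point over the seated disc (388,300), the button is down (190,470), and the grip is held with a steady 14 N against the end stop. Handing in.

```bash
python3 -c "
from plant import *
print(finish_job())"
```

```text
the job is handed in; nothing more can be done
None
```

The job is handed in at about 19 s of the 67 s. The round brass blank is in the round nest, the release button is down, and the gripper is holding the marker out at its second stop.

**Last checks:**
- **Blank:** its top reads about 28–30 mm above the bench (30 mm when fully seated) with about 1° of tilt. While gripped, it went down past rim height to the floor height.
- **Button:** its top read 109–111 mm, where fully down is 110 mm. It still looked down in the last picture.
- **Marker:** the grip travelled about 139 mm of 140, past the first stop to a hard end. Over 0.3 s it held steady, with about 14 N pulling against the stop and the jaws at 18 mm on the grip. Its point is above the blank.
- **Bystanders:** I never touched the square blank, jar or screwdriver. I checked them only by eye in the pictures, and the square blank is outside the last crop.

**What went wrong or disagreed:**
- **Fingertip height:** the fingertips sit about 31–33 mm above the reported TCP. Because of this, the first grasp closed above the blank without moving it. I confirmed the offset by depth readings and a light bench touch, then allowed for it.
- **Button press:** my first press landed about 10 mm off centre, so I lifted and recentred. The second press peaked at a wrist force of roughly 87 N (limit 120 N), more than needed. It came from the fingertips, not the gripper's body.

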